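# Square a front panel into the fixture corner and clamp it

### The job

Take the yellow-handled push stick out of the wooden stand and use it to gently nudge the white acrylic panel across the fixture until it lies snug against both aluminium fences, square in the corner, then press the red toggle-clamp handle all the way down so that the panel is held there for screwing. Do not touch the polished panel with the gripper itself. Finish with the stick standing back in its hole in the stand, and leave the brush, the marker and the cordless driver alone.

Things in the scene. Friction and masses are not known exactly. Their poses are not given: they have to be found in the camera images.
- fixture: Fixed black base plate 190 x 290 x 12 mm with two aluminium fences 12 mm high at a right angle. Origin: the inside corner where the fence faces meet, at the plate's underside. Far fence: face x = 0, y -5 to -175 mm. Left fence: face y = 0, x -20 to -150 mm. The panel's area is at negative x and y (plate edges x = -165, y = -200). A toggle clamp stands behind the left fence, at x = -45.
- panel: Opal white acrylic panel 90 (x) x 120 (y) x 8 mm, 70 to 140 g, with four dark screw holes and a turquoise dot, loose and flat on the plate, sliding easily. Origin: centre of its underside. It starts 10 to 55 mm short of each fence, turned up to 0.2 rad; home, its axes are parallel to the fixture's, its +x edge on the far fence and its +y edge on the left fence.
- panel_corner (a point): The panel's corner that belongs in the fixture's corner (+x, +y), half-way up the edge.
- panel_far_right (a point): The other end of the panel's far edge (corner +x, -y), half-way up.
- panel_near_left (a point): The other end of the panel's left edge (corner -x, +y), half-way up.
- stick_grip (a point): Push stick, about 30 g, 155 mm long, upright in the stand: round yellow handle, diameter 16 mm, length 75 mm; below it a round white nylon shaft, diameter 10 mm, length 80 mm. This point is on its axis, mid-handle, 117.5 mm above the tip; z runs up the stick. In the stand it is 75.5 mm above the block's top.
- stick_tip (a point): The foot (white end) of the push stick, on its axis.
- stand: Wooden tool stand, a block 170 mm (x) x 60 mm (y) x 50 mm high, fixed to the bench, with three round holes 15 mm in diameter and 42 mm deep in a row along its x axis, at x = -55, 0 and +55 mm. Origin at the centre of its underside. The stick, the brush and the marker stand in the holes, one in each, in any order.
- clamp_handle (a joint): Red handle of the toggle clamp: 0 = fully down, closed (the handle then still slopes up by 0.1 rad), grows in rad as it is raised; starts at 0.6 to 0.95. It stays where it is left (about 3 N at the grip moves it) and drives the clamp arm, whose rubber foot comes down on the panel as the handle comes down.
- clamp_grip (a point): Point on top of the red grip (round, 17 mm thick, 63 mm long), 85 mm from the handle's pivot and 31 mm from its end; moves with the handle. Pivot at x = -45, y = 48, z = 52 mm in the fixture's frame; it swings in the plane x = -45 and points to +y. Fully down, the point is at y = 132, z = 69 mm. Press it down from above.
- clamp_arm: Steel arm of the toggle clamp with a rubber foot 15 mm in diameter on a spindle; origin at its pivot. Closed, the foot presses on the panel 22 mm in from the left fence.
- brush_mid (a point): Brush standing in the stand, wooden handle 12 mm in diameter, 146 mm tall; point 70 mm above its foot. Leave alone.
- marker_mid (a point): Grey marker with a blue cap standing in the stand, 13 mm in diameter, 133 mm tall; point 70 mm above its foot. Leave alone.
- driver_mid (a point): Dark green cordless driver lying on its side on the mat, about 200 x 160 x 44 mm; point near the middle of its body. Leave alone.
Not all that is in view belongs to the job. Of the things like the part that bears stick_grip, leave any that is pink; of the rest the smaller one is meant.

How it is judged:
By the outcome, as a careful person would: the job done as asked, in the order asked, and still so for the second after the job is handed in, with the robot touching nothing.
It also fails if it takes over 72 s, if anything falls off the work surface, if the arm or the gripper's body presses on something with over 40 N, if the wrist force passes 120 N, or if a joint passes its speed limit or range.

### The arm

A 7-joint arm with a two-finger parallel gripper is mounted at the origin on the work surface. World frame = base frame: x ahead of the robot, y to its left, z up, the work surface at z = 0. Lengths are in m, angles in rad, forces in N, time in s.
With the tool pointing down it reaches from about 0.425 to 0.925 m from the base axis. Payload 6.8 kg.
Tool frame: the origin (TCP) lies on the centre line of the jaws, within the pads' length; the fingertips stand bot.tip_reach ahead of it and the grasp point (between the pads) lies 3 mm ahead of it (bot.tip_reach is the distance from the TCP to the fingertips, in m); z points along the fingers, y is the line along which they close (so a half turn about z gives the same grasp; the last joint's range is limited). The gripper opens to 85 mm and grips with 20 to 120 N. Pads are 22 mm wide; open, the fingers measure 114 mm over their backs; the gripper's body (76 mm by 85 mm) begins 54 mm behind the grasp point. The pads swing forward as they close: fully open they stand 13 mm farther back than shut.
Start: joints at [-0.108, 0.477, 0.022, 1.555, -0.011, 1.109, -0.083], TCP at [0.675, 0, 0.253] pointing down, gripper open.
Joint ranges: [-2.96, 2.96], [-0.34, 2.1], [-1.41, 1.46], [0.24, 2.44], [-1.37, 4.51], [0.17, 1.92], [-2.96, 2.96]. Speed limits (rad/s): [2.39, 2.39, 3.14, 3.14, 3.14, 3.14, 3.14].

### API

Orientations are given as a unit quaternion [w, x, y, z].
In Python, from station import bot gives the robot as it stands.
- The arm moves only by the tool jog_arm, never from a script. Its argument "deltas" is a list of rows, each a list of 7 numbers: the shift along the world's x, y, z in m, then the turn, a rotation vector about the world's x, y, z in rad, then the opening, from 0 (shut) to 1 (fully open). In form: [[x, y, z, rx, ry, rz, grip], ...]. A call has 1 to 10 rows; each row shifts and turns the commanded pose from where the row before left it; what a row does not reach is not made up. A row lasts 1/10 s, in which the tool goes at most 50 mm and 8.59 degrees, less where a joint would pass 70% of its speed; a pose out of reach is approached as far as the arm can. A call with a gripper value outside its range is refused whole. The fingers move at their own pace and stop on an object; "newtons" is the grip in N (left out, the last holds). Time passes only in rows, so rows that do not move let the fingers close. It gives the time, the measured TCP pose, the force, the opening and the grip force at its end, in the units of the state.
- bot.get_obs(): the state, without advancing time (a new reading comes with each control period).
- bot.read_camera(name): name is "scene" or "side" or "wrist"; returns a dict with "img" (420x560x3 uint8, red, green, blue), "K" (3x3 intrinsics, pixels), "dist_coeffs" ([k1, k2, p1, p2, k3] as OpenCV has them; the pictures are not rectified), "eye" and "attitude" of the camera in the world. Camera axes: x right, y down, z forward; pixel columns grow to the right and rows downward; lengths in m; the calibration is good to about 2 mm. A picture is of the moment at which its call begins. There is no depth.
- bot.hand_in(): hands the job in; it is judged then, once.
The state is a dict: "t": time; "q": joint angles; "joint_vel": joint speeds; "joint_torque": joint torques, N m; "eef_pos": TCP position; "tool_rot": TCP orientation; "contact_force": force on the tool from outside, world axes, zero at the start; "torque": the same for the moment, N m; "gripper_width": opening from 0.0 (shut) to 1.0 (fully open); "grasp_force": force on a finger pad.
Only numpy, scipy, OpenCV 4.12 (cv2) and the standard library are available. Lean on these libraries where they do the work, as an engineer would, in place of code of your own. Each camera call takes 0.05 s, during which the arm holds its last target. There are 200 camera calls.

## Working session

There is one attempt and no reset: what is moved stays moved. The work goes in short steps, Python scripts to look and compute and a tool call to move; the robot and the scene stay as the last step left them, time stands still between calls to the robot, and variables do not carry over. Pictures are saved under pics/ and viewed, at most 14 in all, crops included, and the job is handed in when it is done.

Besides the shell and the picture viewer there is one more tool, called after "Call:" as a command line: name --pt "numbers of a row" for each row, then --argument value for the rest. jog_arm: Moves the arm, as the interface text tells. Its arguments: {"type":"object","properties":{"deltas":{"type":"array"},"newtons":{"type":"number"}},"required":["deltas"]}

```bash
ls; mkdir -p pics
python3 - <<'E'
from station import bot
import cv2, numpy as np
print(bot.get_obs(), bot.tip_reach)
for n in ["scene","side"]:
    c=bot.read_camera(n); cv2.imwrite(f"pics/{n}0.png",c["img"][:,:,::-1]); np.save(f"{n}0.npy",c,allow_pickle=True)
    print(n,c["K"],c["dist_coeffs"],c["eye"],c["attitude"])
E
```

```text
pics
{'t': 0.0, 'q': array([-0.10806527,  0.47782528,  0.02236876,  1.5564647 , -0.01151758,
        1.10933866, -0.08310282]), 'joint_vel': array([ 0.00052096, -0.00105873,  0.00130422,  0.00065098,  0.00060118,
        0.00168877, -0.00044977]), 'joint_torque': array([-5.45967814e-04, -5.96443820e+01,  1.60769675e+00, -2.81194621e+01,
        1.24063640e-02,  9.39900521e-03,  2.20753498e-05]), 'eef_pos': array([ 6.74428220e-01, -5.01549864e-05,  2.52303791e-01]), 'tool_rot': array([-6.22744068e-04,  7.07124038e-01,  7.07088881e-01, -7.22357945e-04]), 'contact_force': array([ 0.01199586, -0.15142849,  0.25174638]), 'torque': array([ 0.02202309, -0.04031847,  0.05380412]), 'grasp_force': 0.0, 'gripper_width': 0.9971706145650745} 0.022
scene [[491.0640996    0.         277.3573865 ]
 [  0.         491.0640996  204.73157501]
 [  0.           0.           1.        ]] [-0.05899494  0.          0.          0.          0.        ] [ 1.03659069 -0.69526303  0.75478979] [-0.42685518  0.852407    0.27288104 -0.12935569]
side [[481.21515967   0.         267.70619371]
 [  0.         481.21515967 208.56967418]
 [  0.           0.           1.        ]] [-0.03672282  0.          0.          0.          0.        ] [-0.06673378 -0.60758077  0.98836149] [-0.35045366  0.86562063 -0.33040599  0.13680297]
```

View pics/scene0.png

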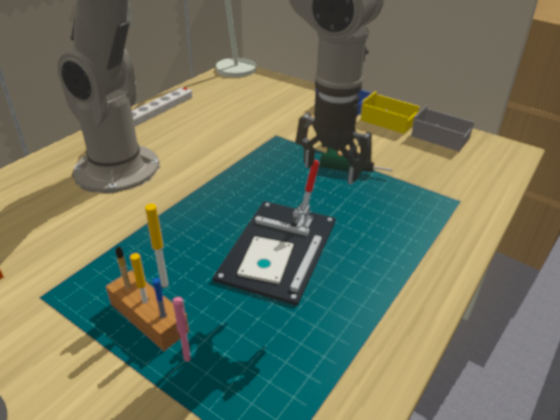

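View pics/side0.png

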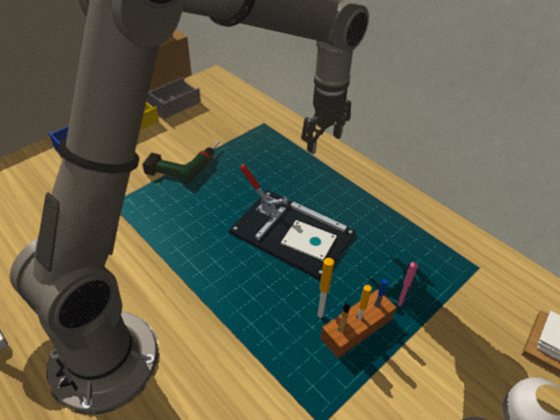

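The scene view shows the intended small yellow stick in the middle hole of the stand, with its top at about (137,257) and the brush and marker on either side. The larger yellow stick (152,207) and the pink one (180,300) are decoys. The white panel is at (266,260) and the red handle at (312,178). The side view agrees: stick top at (366,288), panel at (309,239), handle at (250,178).

```bash
cat > h.py <<'E'
import cv2, numpy as np
from scipy.spatial.transform import Rotation as R
def rot(q): return R.from_quat(np.r_[q[1:],q[0]])
def ray(c,uv):
    p=cv2.undistortPoints(np.array(uv,float).reshape(-1,1,2),c["K"],np.array(c["dist_coeffs"])).reshape(-1,2)
    return rot(c["attitude"]).apply(np.c_[p,np.ones(len(p))])
def plane(c,uv,z):
    d=ray(c,uv); e=np.array(c["eye"]); return e+d*((z-e[2])/d[:,2])[:,None]
def tri(cs,uvs):
    A=np.zeros((3,3));b=np.zeros(3)
    for c,uv in zip(cs,uvs):
        d=ray(c,uv)[0];d/=np.linalg.norm(d);P=np.eye(3)-np.outer(d,d);A+=P;b+=P@np.array(c["eye"])
    return np.linalg.solve(A,b)
def proj(c,X):
    r=rot(c["attitude"]).inv(); e=np.array(c["eye"])
    return cv2.projectPoints(np.array(X,float).reshape(-1,3),r.as_rotvec(),-r.apply(e),c["K"],np.array(c["dist_coeffs"]))[0].reshape(-1,2)
def mask(c,lo,hi):
    return cv2.inRange(cv2.cvtColor(c["img"],cv2.COLOR_RGB2HSV),np.array(lo),np.array(hi))
def load(n): return np.load(n,allow_pickle=True).item()
E
python3 - <<'E'
from h import *
from station import bot
w=bot.read_camera("wrist"); np.save("wrist0.npy",w,allow_pickle=True); cv2.imwrite("pics/wrist0.png",w["img"][:,:,::-1]); print(w["K"],w["eye"],w["attitude"])
s,d=load("scene0.npy"),load("side0.npy")
for c,n in((s,"scene"),(d,"side")):
    for nm,lo,hi in(("yellow",(18,150,120),(32,255,255)),("red",(0,170,90),(6,255,255)),("pink",(150,60,100),(178,255,255)),("blue",(105,150,60),(125,255,255)),("white",(0,0,185),(179,50,255)),("orange",(5,150,60),(14,255,255))):
        for k in cv2.findContours(mask(c,lo,hi),cv2.RETR_EXTERNAL,cv2.CHAIN_APPROX_NONE)[0]:
            if cv2.contourArea(k)>25:
                print(n,nm,cv2.contourArea(k),cv2.boundingRect(k),np.round(cv2.boxPoints(cv2.minAreaRect(k))).tolist())
print("stick top",tri([s,d],[(137.5,257),(367,288)]),"big",tri([s,d],[(152,207),(328,260)]))
print(plane(s,[(266,260)],.02),plane(d,[(309,239)],.02))
E
```

```text
[[362.79766466   0.         281.16149872]
 [  0.         362.79766466 205.2824549 ]
 [  0.           0.           1.        ]] [0.67483359 0.07173755 0.3736701 ] [ 1.42453692e-01  9.89801372e-01  1.28990019e-04 -4.16412542e-04]
scene yellow 274.5 (130, 253, 17, 36) [[128.0, 254.0], [138.0, 252.0], [147.0, 286.0], [137.0, 289.0]]
scene yellow 414.5 (145, 203, 18, 46) [[144.0, 204.0], [155.0, 202.0], [162.0, 248.0], [151.0, 249.0]]
scene yellow 1502.5 (361, 92, 58, 42) [[357.0, 120.0], [367.0, 89.0], [419.0, 106.0], [409.0, 136.0]]
scene red 119.0 (307, 161, 11, 30) [[305.0, 190.0], [313.0, 160.0], [318.0, 162.0], [311.0, 191.0]]
scene pink 373.0 (173, 297, 16, 64) [[172.0, 298.0], [181.0, 296.0], [191.0, 359.0], [182.0, 361.0]]
scene blue 79.5 (154, 279, 8, 22) [[153.0, 279.0], [159.0, 278.0], [162.0, 300.0], [156.0, 301.0]]
scene white 25.5 (293, 280, 7, 7) [[293.0, 280.0], [299.0, 280.0], [299.0, 286.0], [293.0, 286.0]]
scene white 140.5 (297, 244, 19, 35) [[296.0, 276.0], [312.0, 244.0], [317.0, 246.0], [300.0, 278.0]]
scene white 1385.5 (239, 238, 53, 43) [[238.0, 272.0], [247.0, 
[... 1293 characters left out ...]
388.0, 280.0], [382.0, 296.0]]
side blue 64.0 (49, 133, 11, 17) [[48.0, 133.0], [54.0, 131.0], [62.0, 147.0], [56.0, 149.0]]
side white 934.0 (512, 378, 37, 42) [[511.0, 379.0], [547.0, 377.0], [548.0, 419.0], [513.0, 420.0]]
side white 465.0 (540, 311, 20, 38) [[540.0, 311.0], [559.0, 311.0], [559.0, 348.0], [540.0, 348.0]]
side white 966.0 (282, 222, 54, 37) [[281.0, 243.0], [291.0, 218.0], [335.0, 235.0], [326.0, 260.0]]
side orange 1874.0 (321, 290, 75, 67) [[316.0, 331.0], [380.0, 285.0], [399.0, 312.0], [336.0, 358.0]]
stick top [ 0.47650564 -0.31719421  0.15861814] big [ 0.43911159 -0.23641762  0.20480044]
[[ 0.57761628 -0.07016992  0.02      ]] [[ 0.57264728 -0.06638929  0.02      ]]
```

View pics/wrist0.png

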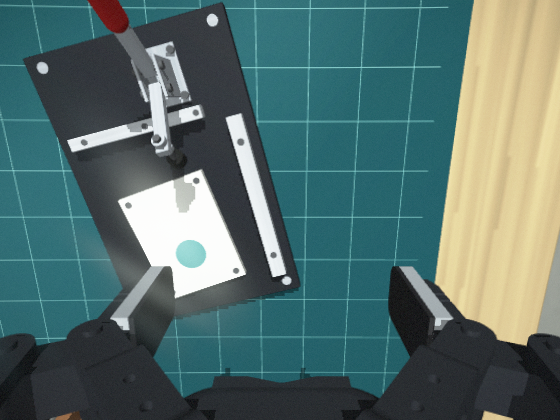

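The wrist view (right = +x, up = +y) shows the far fence from (233,115) to (277,275), the left fence from (70,145) to (203,112), and the panel with corners (120,200), (204,171), (245,273) and one partly behind a finger. The red handle leads off at the top left.

```bash
python3 - <<'E'
from h import *
s,d,w=[load(n+"0.npy") for n in("scene","side","wrist")]
g=cv2.cvtColor(w["img"],cv2.COLOR_RGB2GRAY)
m=((g>150)*255).astype(np.uint8); m[:,300:]=0
for k in cv2.findContours(m,cv2.RETR_EXTERNAL,cv2.CHAIN_APPROX_NONE)[0]:
    a=cv2.contourArea(k)
    if a>60:
        q=cv2.boxPoints(cv2.minAreaRect(k)); z=.02 if a>4000 else .024
        print(a,np.round(q,1).tolist()); print(np.round(plane(w,q,z)[:,:2],4).tolist())
        ap=cv2.approxPolyDP(k,4,True)[:,0]; print(" ap",ap.tolist())
for n,a,b in(("stick",(134,253.5),(368.5,285.5)),("marker",(156,279),(385,279.5)),("brush",(119,249),(346,307)),("bigbase",(163,287),(321,317)),("bigtop",(150,203.5),(328,259)),("pinktop",(177,297),(414,262)),("redtop",(315.5,161),(242,165)),("pinkbase",(187,360),(401,304)),("driver",(330,160),(180,167))):
    print(n,np.round(tri([s,d],[a,b]),4))
E
python3 -c "
import cv2
a=cv2.imread('pics/scene0.png')[190:370,80:220];b=cv2.imread('pics/side0.png')[240:380,290:430]
b=cv2.copyMakeBorder(b,0,40,0,0,0)
cv2.imwrite('pics/crop0.png',cv2.resize(cv2.hconcat([a,b]),None,fx=2.8,fy=2.8,interpolation=cv2.INTER_CUBIC))"
```

```text
9867.5 [[68.0, 221.10000610351562], [198.8000030517578, 164.39999389648438], [247.60000610351562, 277.20001220703125], [116.9000015258789, 333.79998779296875]]
[[0.4573, -0.0491], [0.5937, 0.0096], [0.6384, -0.1129], [0.4902, -0.1827]]
 ap [[201, 170], [118, 200], [151, 265], [110, 318], [128, 329], [126, 317], [165, 265], [172, 269], [175, 298], [245, 274]]
2371.0 [[225.0, 117.0], [240.60000610351562, 112.5999984741211], [286.0, 273.20001220703125], [270.3999938964844, 277.6000061035156]]
[[0.622, 0.055], [0.6367, 0.059], [0.6797, -0.1062], [0.6631, -0.1113]]
 ap [[240, 113], [226, 120], [275, 276], [285, 270]]
387.0 [[166.0, 113.0999984741211], [199.3000030517578, 104.0], [202.8000030517578, 117.0], [169.60000610351562, 126.0]]
[[0.5674, 0.0584], [0.5988, 0.0666], [0.6013, 0.055], [0.5696, 0.0466]]
 ap [[199, 106], [168, 114], [169, 124], [202, 117]]
89.5 [[37.0, 62.0], [47.0, 62.0], [47.0, 73.0], [37.0, 73.0]]
[[0.4581, 0.1012], [0.4668, 0.1014], [0.465, 0.0922], [0.4563, 0.0921]]
 ap [[39, 62], [38, 70], [45, 73], [46, 64]]
2272.5 [[63.70000076293945, 143.8000030517578], [160.600
[... 184 characters left out ...]
2, 42], [146, 49], [158, 81], [148, 85], [152, 118], [67, 140], [72, 151], [152, 130], [161, 140], [151, 142], [162, 143], [166, 132], [161, 90], [166, 99], [153, 55], [170, 60], [180, 92], [187, 91], [175, 51], [165, 55]]
92.5 [[207.0, 14.0], [217.0, 14.0], [217.0, 25.0], [207.0, 25.0]]
[[0.6105, 0.1409], [0.6192, 0.141], [0.6187, 0.1325], [0.61, 0.1324]]
 ap [[210, 14], [207, 22], [215, 25], [217, 17]]
stick [ 0.4754 -0.3206  0.1702]
marker [ 0.5307 -0.3256  0.1449]
brush [ 0.4181 -0.3132  0.1432]
bigbase [ 0.4366 -0.2433 -0.0034]
bigtop [ 0.4364 -0.2378  0.2122]
pinktop [ 0.6021 -0.3447  0.1628]
redtop [0.5461 0.1723 0.1383]
pinkbase [ 0.6046 -0.3486  0.0007]
driver [0.4777 0.3868 0.0189]
```

View pics/crop0.png

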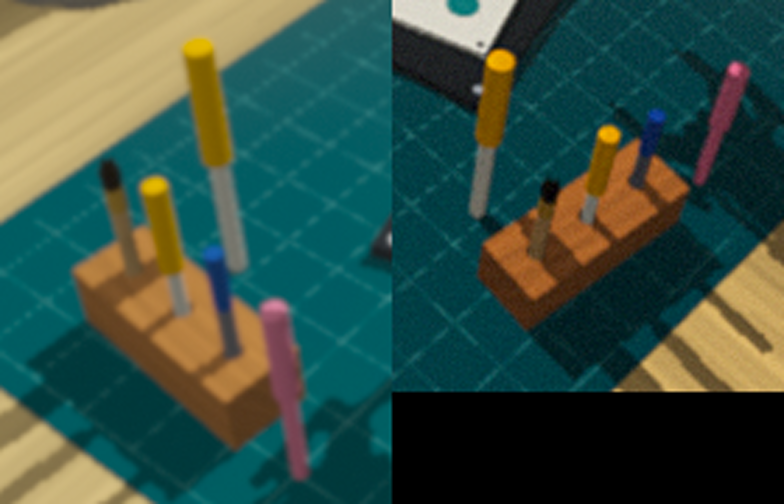

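The crop shows the stick in the middle hole, the brush at one end and the marker at the other. The large yellow stick stands alone near (0.437,-0.24) and the pink one near (0.604,-0.346). The stand's yaw is about -0.11. I'm moving above the stick, with the fingers closing along the stand's y axis.

Call:
jog_arm --pt "-0.02 -0.032 0.003 0 0 0.146 1" --pt "-0.02 -0.032 0.003 0 0 0.146 1" --pt "-0.02 -0.032 0.003 0 0 0.146 1" --pt "-0.02 -0.032 0.003 0 0 0.146 1" --pt "-0.02 -0.032 0.003 0 0 0.146 1" --pt "-0.02 -0.032 0.003 0 0 0.146 1" --pt "-0.02 -0.032 0.003 0 0 0.146 1" --pt "-0.02 -0.032 0.003 0 0 0.146 1" --pt "-0.02 -0.032 0.003 0 0 0.146 1" --pt "-0.02 -0.032 0.003 0 0 0.146 1"

```text
t: 1.15
eef_pos: [0.4739, -0.3211, 0.2833]
tool_rot: [-0.0, 0.052, 0.999, 0.0]
contact_force: [0.5, -0.3, -0.2]
gripper_width: 1.001
grasp_force: 0.0
```

Call:
jog_arm --pt "0 0 0 0 0 0 1" --pt "0 0 0 0 0 0 1" --pt "0 0 0 0 0 0 1" --pt "0 0 0 0 0 0 1"

```text
t: 1.55
eef_pos: [0.476, -0.3184, 0.2831]
tool_rot: [0.0, 0.054, 0.999, 0.0]
contact_force: [0.5, -0.2, -0.8]
gripper_width: 1.0
grasp_force: 0.0
```

Run:
```python
from h import *
from station import bot
for n in("wrist","scene","side"):
    w=bot.read_camera(n); np.save(n+"1.npy",w,allow_pickle=True); cv2.imwrite(f"pics/{n}1.png",w["img"][:,:,::-1]); 
    if n=="wrist":
      print(w["eye"],w["attitude"]); print(proj(w,[[.475,-.320,.163],[.475,-.320,.088],[.475,-.320,.05]]))
o=bot.get_obs();print(o["eef_pos"],o["tool_rot"],o["q"])
```

```text
[ 0.40480774 -0.31064863  0.40436981] [0.10600042 0.73690557 0.66074834 0.09563331]
[[278.43964838 204.84286884]
 [278.97183832 181.16574507]
 [279.16018679 172.77853011]]
[ 0.47563234 -0.31899578  0.28320443] [-1.85974342e-05  5.46356331e-02  9.98506347e-01  1.46415086e-04] [ 0.58507744  0.28713314 -0.12683697  1.76414555  0.04006788  1.09297576
  1.90641347]
```

View pics/wrist1.png

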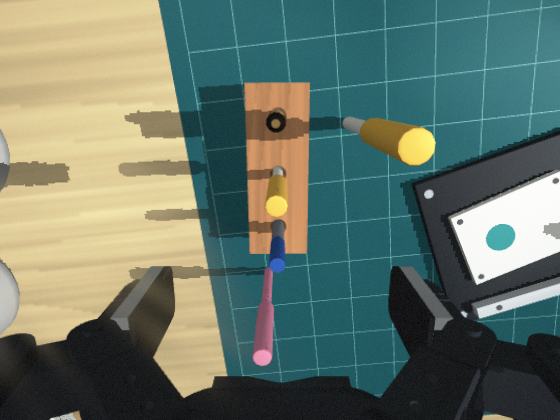

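The wrist view confirms the stick's top at (277,206) within about 1 px of the prediction (278,205), and it lies between the fingers. The decoys are clear of the fingers, so I'm descending and gripping.

Call:
jog_arm --pt "0 -0.001 -0.015 0 0 0 1" --pt "0 0 -0.02 0 0 0 1" --pt "0 0 -0.02 0 0 0 1" --pt "0 0 -0.02 0 0 0 1" --pt "0 0 -0.02 0 0 0 1" --pt "0 0 -0.02 0 0 0 1" --pt "0 0 -0.018 0 0 0 1" --pt "0 0 -0.015 0 0 0 1" --pt "0 0 0 0 0 0 1" --pt "0 0 0 0 0 0 1"

```text
t: 2.7
eef_pos: [0.4754, -0.3207, 0.1355]
tool_rot: [-0.0, 0.055, 0.998, 0.0]
contact_force: [-0.7, -0.1, 0.8]
gripper_width: 1.001
grasp_force: 0.0
```

Call:
jog_arm --pt "0 0 0 0 0 0 0" --pt "0 0 0 0 0 0 0" --pt "0 0 0 0 0 0 0" --pt "0 0 0 0 0 0 0" --pt "0 0 0 0 0 0 0" --pt "0 0 0 0 0 0 0" --pt "0 0 0 0 0 0 0" --pt "0 0 0 0 0 0 0" --pt "0 0 0 0 0 0 0" --pt "0 0 0 0 0 0 0" --newtons 60

```text
t: 3.7
eef_pos: [0.4753, -0.3213, 0.1357]
tool_rot: [0.0, 0.055, 0.998, -0.0]
contact_force: [-1.0, 0.1, 5.6]
gripper_width: 0.171
grasp_force: 58.5
```

Run:
```python
from h import *
# fixture estimate from wrist0
w=load("wrist0.npy"); g=cv2.cvtColor(w["img"],cv2.COLOR_RGB2GRAY)
far=plane(w,[(225,117),(270.4,277.6)],.024)[:,:2]   # inner top edge far fence
lef=plane(w,[(72,151),(152,130),(202.8,117.5)],.024)[:,:2]
v=far[0]-far[1]; yaw=np.arctan2(-v[0],v[1]); u=lef[2]-lef[0]; print("yaw far",yaw,len(v),np.linalg.norm(v),"left",np.arctan2(u[1],u[0]),np.linalg.norm(u))
q=np.array([(201.5,170),(118.5,200),(245.5,274)],float); P=plane(w,q,.02)[:,:2]; print("panel",P, "yaw",np.arctan2(*(P[0]-P[1])[::-1]),np.arctan2(-(P[0]-P[2])[0],(P[0]-P[2])[1]),np.linalg.norm(P[0]-P[1]),np.linalg.norm(P[0]-P[2]))
th=(yaw+np.arctan2(u[1],u[0]))/2; ex=np.array([np.cos(th),np.sin(th)]);ey=np.array([-ex[1],ex[0]])
o=ex*(far.mean(0)@ex)+ey*(lef.mean(0)@ey); print("th",th,"origin",o)
print("panel in fixture",[( (p-o)@ex,(p-o)@ey) for p in P])
print("clamp grip down",o-.045*ex+.132*ey)
```

```text
yaw far 0.24210060122135357 2 0.1713908761132275 left 0.24638615719034215 0.12997126208701637
panel [[ 0.59596454  0.00402501]
 [ 0.51089536 -0.02674173]
 [ 0.63623538 -0.10919292]] yaw 0.3470308316759216 0.3417376078438559 0.09046190503026212 0.120166722843925
th 0.24424337920584788 origin [0.62071512 0.05940664]
panel in fixture [(np.float64(-0.03740851173798982), np.float64(-0.047752688195506626)), (np.float64(-0.1273929605703689), np.float64(-0.057034672360388367)), (np.float64(-0.025711500613825374), np.float64(-0.16734876342295654))]
clamp grip down [0.54513016 0.17660695]
```

The stick is gripped at 58 N. The fixture origin is about (0.6207, 0.0594) with yaw 0.244. The panel sits 0.10 rad counter-clockwise of that, and its measured sides match the nominal ones. I'm lifting the stick straight up and carrying it to the near side of the panel.

Call:
jog_arm --pt "0 0 0.015 0 0 0 0" --pt "0 0 0.02 0 0 0 0" --pt "0 0 0.02 0 0 0 0" --pt "0 0 0.02 0 0 0 0" --pt "0 0 0.02 0 0 0 0" --pt "0 0 0.005 0 0 0 0"

```text
t: 4.3
eef_pos: [0.4758, -0.3212, 0.2369]
tool_rot: [0.001, 0.055, 0.998, -0.001]
contact_force: [0.8, -0.7, -1.0]
gripper_width: 0.17
grasp_force: 58.4
```

Call:
jog_arm --pt "0.003 0.025 0 0 0 0 0" --pt "0.003 0.032 0 0 0 0 0" --pt "0.003 0.032 0 0 0 0 0" --pt "0.003 0.032 0 0 0 0 0" --pt "0.003 0.032 0 0 0 0 0" --pt "0.003 0.032 0 0 0 0 0" --pt "0.003 0.032 0 0 0 0 0" --pt "0.007 0.036 0 0 0 0 0" --pt "0 0 0 0 0 0 0" --pt "0 0 0 0 0 0 0"

```text
t: 5.3
eef_pos: [0.5025, -0.0671, 0.2343]
tool_rot: [-0.001, 0.054, 0.999, 0.0]
contact_force: [-0.4, -0.2, -0.2]
gripper_width: 0.172
grasp_force: 58.5
```

Run:
```python
from h import *
from station import bot
o=bot.get_obs();print(o["eef_pos"],o["contact_force"],o["gripper_width"])
p=o["eef_pos"]
out=[]
for n in("scene","side"):
    w=bot.read_camera(n); np.save(n+"2.npy",w,allow_pickle=True)
    t=p-[0,0,.1277]; u=proj(w,[t,p-[0,0,.049],p]); print(n,u.round(1).tolist())
    x,y=u[0].astype(int); c=w["img"][y-75:y+45,x-70:x+70,::-1]; out.append(c); print(x-70,y-75)
cv2.imwrite("pics/crop2.png",cv2.resize(cv2.hconcat(out),None,fx=2.8,fy=2.8,interpolation=cv2.INTER_CUBIC))
```

```text
[ 0.50254537 -0.06713051  0.23434108] [-0.44393479 -0.21516116 -0.22055482] 0.17194861770276207
scene [[238.3, 215.2], [237.0, 184.8], [236.0, 164.4]]
168 140
side [[291.4, 230.6], [292.8, 208.2], [293.7, 193.0]]
221 155
```

View pics/crop2.png

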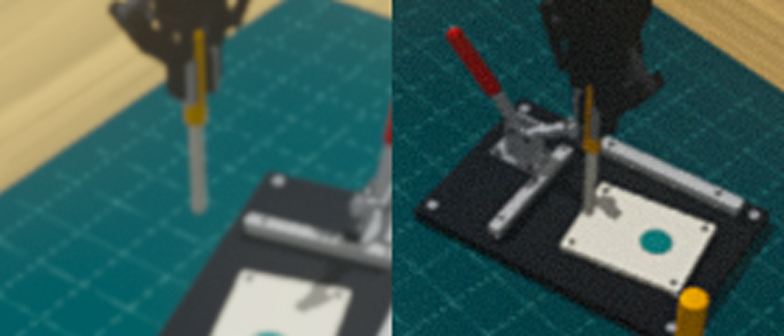

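The tip appears where predicted in both views (within 1 px), so the stick lies on the TCP axis. I'm descending to about 3 mm above the plate, beside the near edge.

Call:
jog_arm --pt "0 0 -0.02 0 0 0 0" --pt "0 0 -0.02 0 0 0 0" --pt "0 0 -0.02 0 0 0 0" --pt "0 0 -0.02 0 0 0 0" --pt "0 0 -0.011 0 0 0 0" --pt "0 0 0 0 0 0 0" --pt "0 0 0 0 0 0 0" --pt "0 0 0 0 0 0 0"

```text
t: 6.2
eef_pos: [0.5037, -0.0683, 0.1452]
tool_rot: [0.001, 0.056, 0.998, -0.0]
contact_force: [0.4, 0.6, -0.0]
gripper_width: 0.168
grasp_force: 58.5
```

Call:
jog_arm --pt "0 0 -0.002 0 0 0 0" --pt "0.0039 0.001 0 0 0 0 0" --pt "0.0039 0.001 0 0 0 0 0" --pt "0.0039 0.001 0 0 0 0 0" --pt "0.0039 0.001 0 0 0 0 0" --pt "0.0039 0.001 0 0 0 0 0" --pt "0.0039 0.001 0 0 0 0 0" --pt "0.0039 0.001 0 0 0 0 0" --pt "0.0039 0.001 0 0 0 0 0" --pt "0 0 0 0 0 0 0"

```text
t: 7.2
eef_pos: [0.5349, -0.0597, 0.1423]
tool_rot: [0.0, 0.055, 0.998, 0.0]
contact_force: [-1.2, -0.3, -0.8]
gripper_width: 0.173
grasp_force: 58.5
```

Call:
jog_arm --pt "0.0029 0.0007 0 0 0 0 0" --pt "0.0029 0.0007 0 0 0 0 0" --pt "0.0029 0.0007 0 0 0 0 0" --pt "0 0 0 0 0 0 0"

```text
t: 7.6
eef_pos: [0.5434, -0.0577, 0.1424]
tool_rot: [0.0, 0.055, 0.998, 0.0]
contact_force: [0.1, -0.5, 0.3]
gripper_width: 0.17
grasp_force: 58.5
```

```bash
cat > m.py <<'E'
from h import *
import sys
from station import bot
O=np.array([.62071512,.05940664]);TH=.24424338;EX=np.array([np.cos(TH),np.sin(TH)]);EY=np.array([-EX[1],EX[0]])
def fx(p): d=np.asarray(p)[...,:2]-O; return np.stack([d@EX,d@EY],-1)*1000
def wd(a,b): return O+EX*a/1000+EY*b/1000
if __name__=="__main__":
    o=bot.get_obs();print("tcp fix",fx(o["eef_pos"]).round(1),o["eef_pos"][2].round(4),o["contact_force"].round(1))
    w=bot.read_camera("wrist"); np.save(sys.argv[1]+".npy",w,allow_pickle=True); cv2.imwrite(f"pics/{sys.argv[1]}.png",w["img"][:,:,::-1])
    # predicted home outline / fence corners in picture
    home=[(0,0),(-90,0),(-90,-120),(0,-120)]; print("home px",proj(w,[np.r_[wd(*h),.02] for h in home]).round(0).tolist())
    m=cv2.inRange(cv2.cvtColor(w["img"],cv2.COLOR_RGB2HSV),(0,0,150),(179,70,255))
    ks=sorted(cv2.findContours(m,cv2.RETR_EXTERNAL,cv2.CHAIN_APPROX_NONE)[0],key=cv2.contourArea)[-5:]
    for k in ks: 
        ap=cv2.approxPolyDP(k,3,True)[:,0]; print(cv2.contourArea(k),[(*a,*b) for a,b in zip(ap.tolist(),fx(plane(w,ap,.02)).round(0).astype(int).tolist())][:14])
E
python3 m.py w3
```

```text
tcp fix [-103.3  -95. ] 0.1424 [ 0.1 -0.5  0.3]
home px [[449.0, 287.0], [419.0, 176.0], [255.0, 233.0], [297.0, 335.0]]
526.0 [(450, 311, 20, -4), (445, 294, 5, -4), (408, 306, 5, -32), (428, 318, 20, -21)]
1177.0 [(559, 241, -10, 80), (505, 255, -12, 43), (516, 241, -20, 53), (514, 230, -29, 53), (527, 222, -32, 62), (498, 231, -32, 42), (505, 234, -28, 46), (466, 273, -7, 14), (474, 277, -2, 19), (469, 285, 3, 14), (470, 294, 11, 13), (478, 295, 14, 19), (472, 292, 10, 15), (471, 284, 3, 16)]
3110.5 [(413, 84, -149, 11), (398, 93, -147, 1), (445, 261, -22, 2), (450, 267, -16, 5), (462, 259, -19, 14)]
3788.0 [(272, 215, -99, -103), (179, 248, -98, -175), (207, 309, -45, -176), (221, 294, -53, -162), (228, 269, -71, -149), (234, 263, -74, -143), (244, 263, -71, -136), (248, 251, -79, -130), (265, 251, -75, -118), (272, 237, -83, -109)]
4942.0 [(277, 200, -108, -96), (281, 207, -102, -95), (277, 204, -105, -97), (275, 218, -96, -102), (279, 217, -95, -99), (274, 235, -84, -107), (279, 226, -89, -102), (281, 235, -82, -103), (293, 240, -76, -96), (298, 252, -65, -96), (314, 251, -62, -85), (318, 263, -52, -85), (333, 267, -45, -76), (341, 293, -23, -77)]
```

View pics/w3.png

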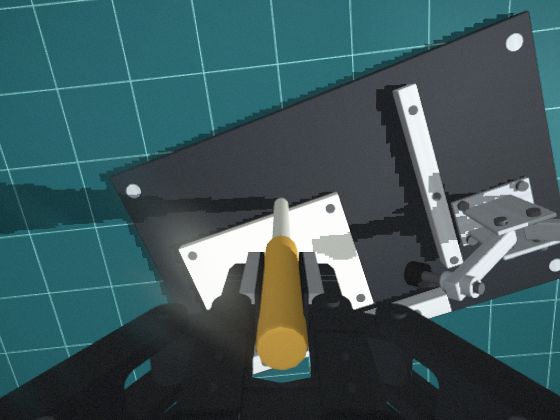

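The wrist view shows the shaft on the panel's near edge at (281,203), with the panel's near corners at (337,194) and (179,248). It is already nearly square. I'm pushing on to the far fence while watching the force.

Call:
jog_arm --pt "0.00194 0.0005 0 0 0 0 0" --pt "0.00194 0.0005 0 0 0 0 0" --pt "0.00194 0.0005 0 0 0 0 0" --pt "0.00194 0.0005 0 0 0 0 0" --pt "0.00097 0.00024 0 0 0 0 0" --pt "0 0 0 0 0 0 0" --pt "0 0 0 0 0 0 0"

```text
t: 8.35
eef_pos: [0.5515, -0.0557, 0.1422]
tool_rot: [-0.0, 0.055, 0.998, -0.0]
contact_force: [-0.5, -0.7, -0.9]
gripper_width: 0.164
grasp_force: 58.5
```

Call:
jog_arm --pt "0.00097 0.00024 0 0 0 0 0" --pt "0 0 0 0 0 0 0" --pt "0 0 0 0 0 0 0"

```text
t: 8.65
eef_pos: [0.5522, -0.0557, 0.1421]
tool_rot: [-0.0, 0.055, 0.998, -0.0]
contact_force: [-2.1, -2.0, -0.5]
gripper_width: 0.176
grasp_force: 58.5
```

```bash
python3 m.py w4 | head -3
python3 - <<'E'
from m import *
w=load("w4.npy"); g=cv2.cvtColor(w["img"],cv2.COLOR_RGB2GRAY); c=g[150:350,120:420]
k=cv2.goodFeaturesToTrack(c,40,.05,10)[:,0]+[120,150]
for p,f in zip(k,fx(plane(w,k,.02))): print(p,f.round(1))
E
```

```text
tcp fix [-94.3 -95.1] 0.1421 [-2.1 -2.  -0.5]
home px [[447.0, 277.0], [416.0, 164.0], [250.0, 222.0], [293.0, 326.0]]
691.5 [(448, 298, 17, -3), (443, 284, 4, -4), (387, 302, 5, -47), (410, 307, 15, -32), (409, 302, 11, -31), (415, 299, 10, -26), (418, 305, 15, -25), (412, 308, 16, -30), (418, 311, 20, -27)]
[374. 313.] [ 10.6 -58.5]
[300. 253.] [-55.6 -94.8]
[353. 308.] [  1.  -72.2]
[264. 250.] [ -66.9 -118.5]
[205. 309.] [ -37.3 -177.9]
[245. 262.] [ -62.8 -134.9]
[248. 252.] [ -69.4 -129.9]
[289. 205.] [-92.5 -89.8]
[177. 245.] [ -92.3 -175.8]
[317. 262.] [-44.5 -85.5]
[314. 252.] [-52.8 -85. ]
[310. 303.] [ -14.3 -101.4]
[408. 305.] [ 12.8 -32.5]
[272. 215.] [ -89.8 -103.6]
[370. 299.] [ -1.9 -57.9]
[337. 195.] [-87.7 -56.2]
[342. 295.] [-12.4 -76.6]
[253. 303.] [ -29.3 -141.9]
[327. 264.] [-40.5 -79.1]
[229. 269.] [ -61.7 -148.1]
[351. 245.] [-48.7 -58.2]
[220. 294.] [ -45.1 -162.3]
[308. 228.] [-71.8 -83. ]
[354. 297.] [ -7.7 -68.7]
[343. 222.] [-67.4 -58.3]
[323. 292.] [-19.7 -89.2]
[417. 311.] [ 20.1 -27.4]
[327. 246.] [-54.  -74.7]
[309. 239.] [-63.6 -85.1]
[150. 272.] [ -79.8 -203.3]
[326. 211.] [-79.3 -67. ]
[187. 248.] [ -87.7 -170. ]
[390. 302.] [  5.7 -44.5]
[133. 184.] [-143.7 -184.8]
[333. 275.] [-30.5 -77.8]
[327. 192.] [-92.2 -62. ]
[350. 231.] [-59.2 -55.7]
[362. 279.] [-20.  -58.7]
[389. 201.] [-71.1 -23.7]
```

The force reads about 3 N and the tip centre is at x = -94.3, so the panel is at the far fence. I'm backing off, lifting over the panel, and going round to the right edge.

Call:
jog_arm --pt "-0.0078 -0.0019 0 0 0 0 0" --pt "0 0 0.02 0 0 0 0" --pt "0 0 0.01 0 0 0 0" --pt "0.02 -0.02 0 0 0 0 0" --pt "0.02 -0.02 0 0 0 0 0" --pt "0.02 -0.02 0 0 0 0 0" --pt "0.019 -0.02 0 0 0 0 0" --pt "0 0 0 0 0 0 0" --pt "0 0 0 0 0 0 0" --pt "0 0 0 0 0 0 0"

```text
t: 9.7
eef_pos: [0.6234, -0.1361, 0.1723]
tool_rot: [-0.0, 0.055, 0.998, 0.0]
contact_force: [-0.2, -0.1, 0.8]
gripper_width: 0.17
grasp_force: 58.5
```

```bash
python3 m.py w5
python3 - <<'E'
from m import *
w=load("w5.npy"); print(proj(w,[np.r_[wd(-45,-192),.015],np.r_[wd(-45,-176),.02]]))
E
```

```text
tcp fix [ -44.6 -190.4] 0.1723 [-0.2 -0.1  0.8]
home px [[540.0, 163.0], [520.0, 40.0], [350.0, 105.0], [384.0, 216.0]]
121.5 [(285, 201, -38, -189), (284, 231, -15, -199), (290, 237, -9, -196)]
136.5 [(229, 54, -152, -189), (227, 65, -146, -193), (237, 66, -143, -187), (238, 57, -148, -184)]
740.5 [(520, 0, -114, 4), (532, 73, -66, 5), (538, 69, -67, 9), (533, 61, -73, 6), (535, 55, -77, 8), (530, 54, -79, 5), (532, 37, -89, 8), (542, 31, -90, 15), (538, 0, -110, 15)]
3773.5 [(539, 168, 4, -1), (324, 242, 5, -171), (322, 247, 9, -174), (329, 258, 20, -172), (540, 186, 18, -3)]
18043.5 [(439, 74, -88, -56), (277, 128, -93, -176), (312, 236, -3, -179), (460, 192, 2, -60), (449, 128, -49, -57), (428, 132, -51, -72), (407, 122, -64, -85), (408, 109, -72, -82), (443, 103, -68, -57)]
[[278.79257379 192.83548832]
 [298.1134013  187.50993765]]
```

View pics/w5.png

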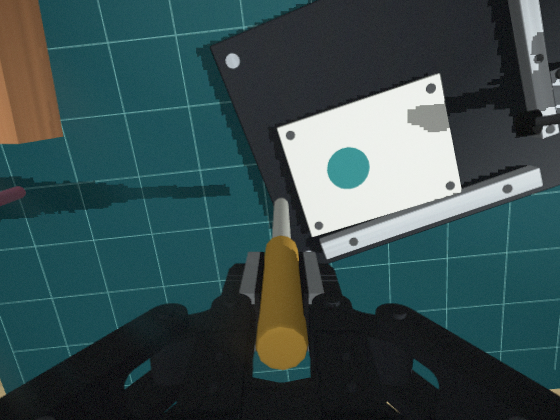

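The wrist view shows panel corners at (277,128), (439,74), (460,192) and (312,236). The panel is over-turned clockwise by about 0.04 rad, with its corner at the far fence. Pushing +y a little beyond centre (x = -35) will turn it back. I'm lowering the stick and pushing.

Call:
jog_arm --pt "0.0093 0.0023 0 0 0 0 0" --pt "0 0 -0.015 0 0 0 0" --pt "0 0 -0.015 0 0 0 0" --pt "0 0 0 0 0 0 0" --pt "-0.00097 0.0039 0 0 0 0 0" --pt "-0.00097 0.0039 0 0 0 0 0" --pt "-0.00097 0.0039 0 0 0 0 0" --pt "-0.00097 0.0039 0 0 0 0 0" --pt "-0.00097 0.0039 0 0 0 0 0" --pt "-0.00097 0.0039 0 0 0 0 0"

```text
t: 10.75
eef_pos: [0.6273, -0.1112, 0.1426]
tool_rot: [0.0, 0.055, 0.998, -0.0]
contact_force: [0.2, -0.6, -0.1]
gripper_width: 0.168
grasp_force: 58.9
```

Call:
jog_arm --pt "-0.00097 0.0039 0 0 0 0 0" --pt "-0.00097 0.0039 0 0 0 0 0" --pt "-0.00097 0.0039 0 0 0 0 0" --pt "-0.00097 0.0039 0 0 0 0 0" --pt "-0.00097 0.0039 0 0 0 0 0" --pt "-0.00097 0.0039 0 0 0 0 0" --pt "-0.00097 0.0039 0 0 0 0 0" --pt "0 0 0 0 0 0 0" --pt "0 0 0 0 0 0 0"

```text
t: 11.65
eef_pos: [0.6205, -0.0842, 0.1423]
tool_rot: [-0.0, 0.055, 0.998, 0.0]
contact_force: [-0.7, 0.0, -0.3]
gripper_width: 0.171
grasp_force: 58.9
```

```bash
python3 m.py w6
```

```text
tcp fix [ -35.  -139.3] 0.1423 [-0.7  0.  -0.3]
home px [[491.0, 183.0], [463.0, 49.0], [279.0, 119.0], [323.0, 240.0]]
178.5 [(144, 62, -151, -187), (139, 72, -147, -193), (149, 78, -142, -188), (153, 67, -147, -183)]
423.0 [(559, 101, -38, 50), (530, 123, -31, 31), (538, 123, -29, 36), (535, 136, -21, 33), (539, 145, -15, 34), (544, 141, -16, 37), (538, 140, -18, 34), (537, 128, -26, 35), (552, 127, -23, 44), (559, 121, -26, 48)]
996.0 [(459, 0, -117, 3), (477, 85, -66, 4), (483, 75, -71, 9), (476, 71, -74, 5), (479, 65, -77, 8), (473, 65, -79, 4), (474, 46, -89, 7), (486, 39, -90, 14), (479, 3, -111, 14)]
3333.0 [(489, 190, 4, -2), (310, 251, 5, -132), (315, 252, 7, -128), (318, 262, 15, -129), (337, 261, 19, -116), (492, 208, 18, -3)]
20240.5 [(428, 40, -102, -19), (252, 126, -92, -138), (308, 241, -3, -130), (470, 172, -12, -11), (466, 157, -23, -12), (458, 158, -25, -17), (450, 149, -32, -20), (451, 135, -41, -18), (457, 130, -43, -13), (453, 119, -51, -14), (391, 133, -56, -54), (391, 144, -49, -56), (386, 148, -48, -60), (368, 146, -53, -71)]
```

The panel has now turned about +0.09 rad, with the corner 11 mm from the left fence. I'm shifting the push point to x = -58 to square it against the left fence.

Call:
jog_arm --pt "0.0012 -0.0049 0 0 0 0 0" --pt "-0.011 -0.0028 0 0 0 0 0" --pt "-0.0113 -0.0028 0 0 0 0 0" --pt "-0.0007 0.0029 0 0 0 0 0" --pt "-0.0007 0.0029 0 0 0 0 0" --pt "-0.0007 0.0029 0 0 0 0 0" --pt "-0.0007 0.0029 0 0 0 0 0" --pt "-0.0007 0.0029 0 0 0 0 0" --pt "-0.0005 0.0019 0 0 0 0 0" --pt "0 0 0 0 0 0 0"

```text
t: 12.7
eef_pos: [0.5954, -0.0781, 0.1423]
tool_rot: [-0.0, 0.055, 0.998, 0.0]
contact_force: [-0.5, -0.7, 0.1]
gripper_width: 0.174
grasp_force: 58.9
```

Call:
jog_arm --pt "0 0 0 0 0 0 0" --pt "0 0 0 0 0 0 0"

```text
t: 12.9
eef_pos: [0.5954, -0.0784, 0.1423]
tool_rot: [-0.0, 0.055, 0.998, 0.0]
contact_force: [0.1, 1.2, -0.3]
gripper_width: 0.167
grasp_force: 58.9
```

```bash
python3 m.py w7
```

```text
tcp fix [ -57.9 -127.6] 0.1423 [ 0.1  1.2 -0.3]
home px [[480.0, 219.0], [452.0, 93.0], [275.0, 158.0], [318.0, 272.0]]
250.5 [(491, 163, -36, 15), (474, 167, -38, 3), (478, 182, -27, 4), (494, 177, -26, 15)]
832.5 [(559, 134, -40, 59), (543, 139, -40, 49), (554, 140, -37, 55), (513, 175, -23, 27), (521, 177, -20, 31), (518, 191, -11, 28), (522, 198, -5, 29), (526, 194, -7, 32), (520, 193, -9, 29), (519, 182, -17, 29), (530, 181, -15, 36), (559, 155, -26, 57)]
1849.5 [(436, 0, -145, 3), (466, 127, -66, 4), (471, 119, -70, 8), (465, 114, -74, 5), (467, 109, -77, 7), (462, 109, -78, 4), (462, 96, -86, 6), (473, 80, -93, 14), (456, 0, -140, 13)]
2600.5 [(477, 225, 4, -3), (338, 272, 5, -106), (340, 287, 17, -108), (481, 243, 18, -3)]
18005.5 [(439, 79, -101, -6), (267, 159, -91, -125), (287, 202, -58, -123), (284, 237, -35, -134), (289, 238, -33, -131), (288, 205, -56, -123), (317, 262, -8, -118), (331, 265, -2, -109), (479, 204, -11, 1), (475, 194, -19, 0), (469, 194, -20, -4), (467, 204, -14, -6), (441, 199, -23, -22), (439, 183, -35, -21)]
```

Call:
jog_arm --pt "0.0012 -0.0049 0 0 0 0 0" --pt "-0.0165 -0.0041 0 0 0 0 0" --pt "-0.0005 0.0019 0 0 0 0 0" --pt "-0.0005 0.0019 0 0 0 0 0" --pt "-0.0005 0.0019 0 0 0 0 0" --pt "-0.0005 0.0019 0 0 0 0 0" --pt "0 0 0 0 0 0 0" --pt "0 0 0 0 0 0 0"

```text
t: 13.75
eef_pos: [0.5784, -0.0796, 0.1424]
tool_rot: [0.0, 0.055, 0.998, 0.0]
contact_force: [-0.4, -0.2, -0.6]
gripper_width: 0.167
grasp_force: 58.9
```

```bash
python3 m.py w8
```

```text
tcp fix [ -74.7 -124.6] 0.1424 [-0.4 -0.2 -0.6]
home px [[481.0, 241.0], [453.0, 120.0], [279.0, 183.0], [321.0, 292.0]]
309.0 [(491, 188, -36, 14), (475, 191, -38, 4), (480, 212, -22, 4), (487, 205, -25, 9), (496, 208, -21, 15)]
809.5 [(559, 164, -37, 59), (543, 169, -37, 49), (552, 171, -34, 54), (512, 208, -17, 25), (522, 210, -13, 31), (518, 217, -9, 27), (520, 230, 1, 27), (526, 227, 0, 31), (520, 226, -2, 28), (519, 216, -9, 28), (527, 214, -9, 34), (559, 182, -25, 57)]
1984.5 [(452, 16, -150, 12), (435, 24, -149, 2), (466, 155, -64, 3), (472, 145, -70, 8), (466, 142, -73, 5), (468, 136, -76, 7), (462, 136, -78, 3), (464, 118, -89, 7), (474, 110, -91, 14)]
2342.5 [(480, 252, 8, -2), (476, 248, 4, -4), (342, 293, 6, -106), (355, 306, 20, -100), (482, 265, 19, -3)]
16458.0 [(450, 115, -94, -1), (436, 116, -96, -9), (277, 176, -95, -120), (286, 200, -77, -120), (285, 237, -51, -130), (289, 238, -49, -128), (288, 207, -72, -120), (305, 250, -37, -120), (314, 251, -34, -114), (317, 262, -25, -115), (332, 266, -18, -106), (338, 281, -5, -105), (479, 234, -6, 0), (476, 223, -15, 0)]
```

The panel is square now, at the left fence and about 5 mm short of the far fence. I'm going round to the near edge for the final +x nudge.

Call:
jog_arm --pt "0.0019 -0.0078 0 0 0 0 0" --pt "-0.0194 -0.0049 0 0 0 0 0" --pt "-0.0194 -0.0048 0 0 0 0 0" --pt "-0.0061 0.0246 0 0 0 0 0" --pt "-0.0061 0.0246 0 0 0 0 0" --pt "-0.0061 0.0246 0 0 0 0 0" --pt "0 0 0 0 0 0 0" --pt "0.0039 0.001 0 0 0 0 0" --pt "0.0039 0.001 0 0 0 0 0" --pt "0 0 0 0 0 0 0"

```text
t: 14.8
eef_pos: [0.5318, -0.0225, 0.1424]
tool_rot: [0.0, 0.056, 0.998, -0.0]
contact_force: [-0.1, -0.6, -0.2]
gripper_width: 0.165
grasp_force: 58.9
```

Call:
jog_arm --pt "0.00194 0.0005 0 0 0 0 0" --pt "0.00194 0.0005 0 0 0 0 0" --pt "0.00194 0.0005 0 0 0 0 0" --pt "0.00194 0.0005 0 0 0 0 0" --pt "0.00194 0.0005 0 0 0 0 0" --pt "0.00194 0.0005 0 0 0 0 0" --pt "0 0 0 0 0 0 0" --pt "0 0 0 0 0 0 0"

```text
t: 15.6
eef_pos: [0.5424, -0.0184, 0.1423]
tool_rot: [0.0, 0.055, 0.998, 0.0]
contact_force: [-0.0, -0.0, -0.5]
gripper_width: 0.168
grasp_force: 58.9
```

```bash
python3 m.py w9
```

```text
tcp fix [-94.8 -56.6] 0.1423 [-0.  -0.  -0.5]
home px [[396.0, 294.0], [361.0, 184.0], [201.0, 240.0], [247.0, 341.0]]
211.5 [(453, 44, -154, 78), (442, 49, -154, 71), (444, 60, -148, 71), (456, 56, -147, 78)]
273.0 [(400, 210, -62, 20), (399, 223, -53, 17), (409, 246, -34, 19), (415, 236, -40, 25), (421, 235, -39, 29), (400, 216, -58, 19)]
653.5 [(476, 213, -42, 69), (469, 186, -63, 69), (463, 187, -64, 65), (469, 193, -58, 68), (465, 198, -55, 64), (456, 197, -58, 59), (453, 190, -64, 58), (409, 207, -62, 27), (413, 215, -56, 28), (452, 201, -56, 56)]
1399.5 [(484, 222, -34, 73), (430, 239, -34, 35), (436, 243, -29, 38), (392, 282, -10, 0), (399, 285, -6, 4), (393, 294, 0, -2), (394, 302, 7, -3), (403, 304, 10, 3), (397, 301, 6, -1), (396, 292, -1, 1), (406, 292, 1, 8), (436, 263, -14, 34), (440, 267, -10, 36), (489, 251, -10, 72)]
12094.5 [(351, 93, -149, 11), (334, 100, -149, 0), (372, 216, -65, 1), (359, 185, -90, -1), (289, 210, -89, -53), (283, 200, -98, -54), (277, 201, -98, -58), (272, 216, -89, -65), (201, 243, -88, -121), (221, 287, -50, -121), (234, 263, -65, -104), (245, 263, -62, -97), (249, 251, -70, -90), (265, 251, -66, -80)]
```

Call:
jog_arm --pt "0.00097 0.00024 0 0 0 0 0" --pt "0.00048 0.00012 0 0 0 0 0" --pt "0 0 0 0 0 0 0" --pt "0 0 0 0 0 0 0"

```text
t: 16.05
eef_pos: [0.5433, -0.0183, 0.1421]
tool_rot: [-0.0, 0.055, 0.998, -0.0]
contact_force: [-0.5, -1.4, 0.5]
gripper_width: 0.174
grasp_force: 58.9
```

Call:
jog_arm --pt "0.00097 0.00024 0 0 0 0 0" --pt "0.00048 0.00012 0 0 0 0 0" --pt "0 0 0 0 0 0 0" --pt "0 0 0 0 0 0 0"

```text
t: 16.45
eef_pos: [0.5445, -0.0181, 0.142]
tool_rot: [-0.001, 0.055, 0.998, -0.0]
contact_force: [-3.9, -1.2, 1.1]
gripper_width: 0.169
grasp_force: 59.0
```

```bash
python3 -c "
from m import *
o=bot.get_obs();print(fx(o['eef_pos']).round(1),o['contact_force']@np.r_[EX,0])"
```

```text
[-92.7 -56.8] -4.081749239610545
```

The +x force is 4 N, so the panel is seated on the far fence. Now a last +y check nudge at the right edge.

Call:
jog_arm --pt "-0.011 -0.0027 0 0 0 0 0" --pt "0.0064 -0.0256 0 0 0 0 0" --pt "0.0064 -0.0256 0 0 0 0 0" --pt "0.0064 -0.0256 0 0 0 0 0" --pt "0 0 0 0 0 0 0" --pt "0.0191 0.0048 0 0 0 0 0" --pt "0.0191 0.0048 0 0 0 0 0" --pt "0.0191 0.0048 0 0 0 0 0" --pt "0 0 0 0 0 0 0" --pt "-0.001 0.0039 0 0 0 0 0"

```text
t: 17.45
eef_pos: [0.6097, -0.0788, 0.1424]
tool_rot: [0.0, 0.055, 0.998, 0.0]
contact_force: [0.4, 0.0, -0.3]
gripper_width: 0.167
grasp_force: 58.9
```

Call:
jog_arm --pt "-0.0005 0.0019 0 0 0 0 0" --pt "-0.0005 0.0019 0 0 0 0 0" --pt "-0.0005 0.0019 0 0 0 0 0" --pt "-0.00024 0.00097 0 0 0 0 0" --pt "0 0 0 0 0 0 0" --pt "0 0 0 0 0 0 0"

```text
t: 18.05
eef_pos: [0.608, -0.0725, 0.1424]
tool_rot: [0.0, 0.055, 0.998, -0.0]
contact_force: [-0.8, 0.3, -0.2]
gripper_width: 0.165
grasp_force: 58.9
```

```bash
python3 m.py w10; python3 -c "
from m import *
o=bot.get_obs();print(fx(o['eef_pos']).round(1),o['contact_force']@np.r_[EY,0])"
```

```text
tcp fix [ -44.2 -124.9] 0.1424 [-0.8  0.3 -0.2]
home px [[472.0, 202.0], [442.0, 73.0], [264.0, 141.0], [308.0, 257.0]]
262.0 [(559, 88, -55, 65), (546, 90, -57, 58), (538, 83, -63, 54), (513, 96, -61, 38), (559, 93, -52, 65)]
908.5 [(559, 108, -43, 64), (535, 116, -43, 49), (534, 119, -42, 48), (547, 117, -40, 56), (502, 152, -28, 25), (522, 157, -20, 37), (550, 134, -28, 56), (550, 120, -37, 57), (559, 119, -36, 63)]
1463.5 [(431, 0, -132, 2), (457, 108, -66, 4), (462, 99, -70, 8), (453, 88, -79, 4), (453, 70, -89, 6), (464, 60, -93, 14), (451, 0, -128, 13)]
2684.5 [(470, 209, 4, -2), (317, 262, 6, -115), (327, 262, 8, -108), (337, 273, 19, -104), (473, 227, 18, -3)]
17908.5 [(439, 76, -89, -2), (265, 144, -88, -120), (288, 203, -44, -120), (284, 203, -45, -122), (285, 237, -21, -131), (289, 238, -19, -128), (288, 204, -43, -120), (306, 250, -6, -120), (313, 251, -3, -115), (316, 242, -9, -111), (321, 245, -6, -108), (315, 253, -1, -114), (317, 257, 2, -114), (474, 203, 1, 1)]
[ -44.2 -124.9] 0.1509383370991187
```

Touching but no force yet. I'm nudging in small steps until the left fence answers.

Call:
jog_arm --pt "-0.00024 0.00097 0 0 0 0 0" --pt "-0.00024 0.00097 0 0 0 0 0" --pt "0 0 0 0 0 0 0" --pt "0 0 0 0 0 0 0"

```text
t: 18.5
eef_pos: [0.6075, -0.0712, 0.1423]
tool_rot: [0.0, 0.056, 0.998, -0.0]
contact_force: [-0.0, -2.3, -0.6]
gripper_width: 0.171
grasp_force: 59.0
```

Call:
jog_arm --pt "-0.00024 0.00097 0 0 0 0 0" --pt "0 0 0 0 0 0 0" --pt "0 0 0 0 0 0 0"

```text
t: 18.8
eef_pos: [0.6073, -0.0705, 0.1423]
tool_rot: [0.0, 0.056, 0.998, -0.001]
contact_force: [0.7, -5.4, -0.6]
gripper_width: 0.168
grasp_force: 59.4
```

```bash
python3 m.py w11|egrep "tcp|^1[0-9]{4}|^2.*e"
python3 - <<'E'
from m import *
w=load("w11.npy"); i=w["img"][40:290,240:520,::-1]; cv2.imwrite("pics/crop11.png",cv2.resize(i,None,fx=2.4,fy=2.4,interpolation=cv2.INTER_CUBIC))
s,d=load("scene0.npy"),load("side0.npy")
t=tri([s,d],[(315.5,161),(242,165)]); print("handle end fix",fx(t),t[2])
E
```

```text
tcp fix [ -44.4 -122.8] 0.1423 [ 0.7 -5.4 -0.6]
18039.5 [(435, 77, -89, -3), (262, 145, -88, -120), (284, 200, -47, -120), (284, 237, -21, -129), (288, 238, -19, -127), (287, 209, -40, -120), (304, 251, -6, -119), (316, 244, -8, -109), (319, 250, -3, -109), (315, 254, -1, -113), (321, 256, 2, -109), (471, 204, 1, 1), (465, 178, -19, 1), (460, 174, -23, -2)]
handle end fix [-45.11218772 127.63584041] 0.13829602926740422
```

View pics/crop11.png

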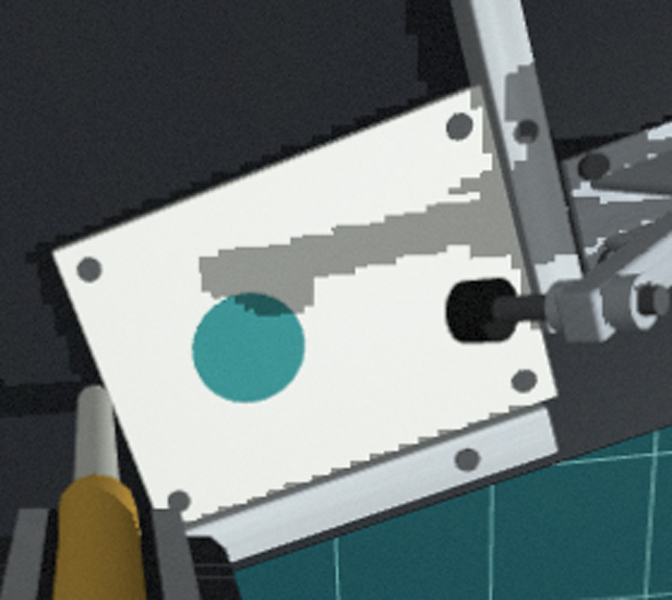

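The crop shows the panel square in the corner: its left edge is on the left fence (right side of the crop) and its far edge along the far fence at the bottom, with the black foot above it. From the handle's end, the raised angle is about 0.72 rad. I'm withdrawing, lifting and moving above the handle.

Call:
jog_arm --pt "0.0019 -0.0078 0 0 0 0 0" --pt "0 0 0.03 0 0 0 0" --pt "0 0 0.03 0 0 0 0" --pt "0 0 0.03 0 0 0 0" --pt "0 0 0.03 0 0 0 0" --pt "0 0 0.025 0 0 0 0" --pt "-0.0087 0.0349 0 0 0 0 0" --pt "-0.0087 0.0349 0 0 0 0 0" --pt "-0.0087 0.0349 0 0 0 0 0" --pt "-0.0087 0.0349 0 0 0 0 0"

```text
t: 19.85
eef_pos: [0.5736, 0.0649, 0.2874]
tool_rot: [-0.0, 0.055, 0.998, 0.001]
contact_force: [-0.3, 0.5, -0.8]
gripper_width: 0.168
grasp_force: 58.9
```

Call:
jog_arm --pt "-0.0087 0.0349 0 0 0 0 0" --pt "-0.0087 0.0349 0 0 0 0 0" --pt "0 0 0 0 0 0 0" --pt "0 0 0 0 0 0 0" --pt "0 0 0 0 0 0 0"

```text
t: 20.35
eef_pos: [0.5571, 0.1314, 0.2872]
tool_rot: [-0.0, 0.056, 0.998, -0.0]
contact_force: [0.5, -0.5, -0.6]
gripper_width: 0.168
grasp_force: 58.9
```

Run:
```python
from m import *
o=bot.get_obs();p=o["eef_pos"];print(fx(p).round(1),p[2])
cs=[bot.read_camera(n) for n in("scene","side")]
out=[]
for c in cs:
    u=proj(c,[p-[0,0,.1277],np.r_[wd(-45,100),.120],np.r_[wd(-45,127.6),.138]]); print(u.round(0).tolist())
    x,y=u[1].astype(int); i=c["img"][y-70:y+60,x-70:x+70,::-1].copy(); print(x-70,y-70); out.append(cv2.resize(i,None,fx=2.8,fy=2.8,interpolation=cv2.INTER_CUBIC))
cv2.imwrite("pics/crop12.png",cv2.hconcat(out))
```

```text
[-44.3  85.2] 0.28717107527820696
[[311.0, 162.0], [312.0, 173.0], [316.0, 161.0]]
241 103
[[255.0, 165.0], [251.0, 174.0], [242.0, 165.0]]
180 104
```

View pics/crop12.png

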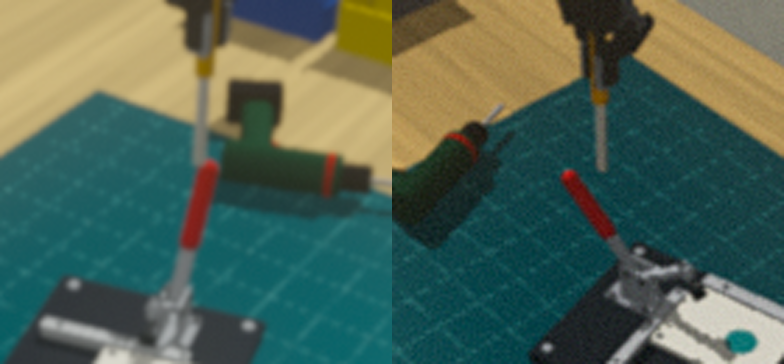

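The tip is directly over the plane of the red grip, which runs in the scene crop from (208,163) to (192,245). The driver is well clear. I'm pressing the handle down along its arc.

Call:
jog_arm --pt "0 0 -0.02 0 0 0 0" --pt "-0.0012 0.0047 -0.0145 0 0 0 0" --pt "-0.0012 0.0048 -0.0048 0 0 0 0" --pt "-0.0009 0.0038 -0.0034 0 0 0 0" --pt "-0.0009 0.0038 -0.0034 0 0 0 0" --pt "-0.0009 0.0035 -0.0038 0 0 0 0" --pt "-0.0009 0.0035 -0.0038 0 0 0 0" --pt "-0.0007 0.003 -0.0042 0 0 0 0" --pt "-0.0007 0.003 -0.0042 0 0 0 0"

```text
t: 21.35
eef_pos: [0.5498, 0.1628, 0.2252]
tool_rot: [0.0, 0.055, 0.998, 0.0]
contact_force: [1.0, -1.6, 2.1]
gripper_width: 0.17
grasp_force: 59.1
```

Call:
jog_arm --pt "-0.0006 0.0025 -0.0045 0 0 0 0" --pt "-0.0006 0.0025 -0.0045 0 0 0 0" --pt "-0.0005 0.0019 -0.0048 0 0 0 0" --pt "-0.0005 0.0019 -0.0048 0 0 0 0" --pt "-0.0003 0.0014 -0.005 0 0 0 0" --pt "-0.0003 0.0014 -0.005 0 0 0 0" --pt "0 0 0 0 0 0 0" --pt "0 0 0 0 0 0 0"

```text
t: 22.15
eef_pos: [0.5463, 0.174, 0.1962]
tool_rot: [-0.001, 0.055, 0.998, -0.0]
contact_force: [0.8, 0.1, 0.7]
gripper_width: 0.169
grasp_force: 58.9
```

Run:
```python
from m import *
o=bot.get_obs();p=o["eef_pos"];print(fx(p).round(1),p[2]-.1277,o["contact_force"])
out=[]
for n in("scene","side"):
    c=bot.read_camera(n); u=proj(c,[p-[0,0,.1277]]);
    x,y=u[0].astype(int); i=c["img"][y-60:y+70,x-70:x+70,::-1].copy(); out.append(cv2.resize(i,None,fx=2.8,fy=2.8,interpolation=cv2.INTER_CUBIC))
cv2.imwrite("pics/crop13.png",cv2.hconcat(out))
```

```text
[-44.5 129.1] 0.06853891739473558 [0.78073782 0.12187935 0.68771088]
```

View pics/crop13.png

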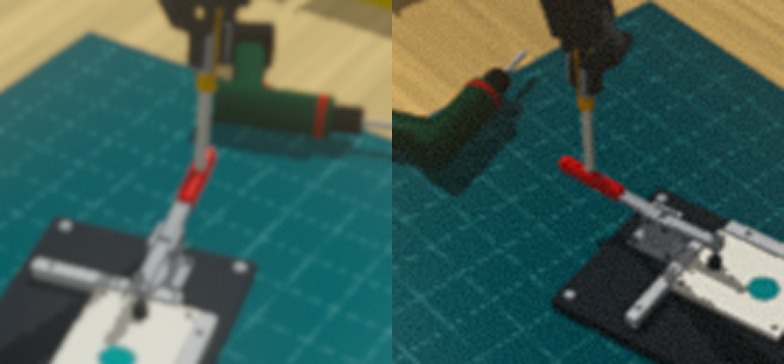

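The handle is nearly down and the stick stands on the red grip. I'm pressing on until the stop is felt.

Call:
jog_arm --pt "0 0.0004 -0.002 0 0 0 0" --pt "0 0 -0.001 0 0 0 0" --pt "0 0 0 0 0 0 0" --pt "0 0 0 0 0 0 0"

```text
t: 22.65
eef_pos: [0.5471, 0.1742, 0.1949]
tool_rot: [0.0, 0.056, 0.998, -0.0]
contact_force: [-1.5, -1.4, 10.1]
gripper_width: 0.168
grasp_force: 60.2
```

Call:
jog_arm --pt "0 0 -0.002 0 0 0 0" --pt "0 0 0 0 0 0 0" --pt "0 0 0 0 0 0 0"

```text
t: 22.95
eef_pos: [0.5477, 0.1745, 0.1944]
tool_rot: [0.001, 0.056, 0.998, 0.0]
contact_force: [-3.9, -2.0, 19.0]
gripper_width: 0.171
grasp_force: 61.5
```

A firm stop at 19 N with hardly any travel, so the handle is fully down. I'm lifting off and checking.

Call:
jog_arm --pt "0 0 0.01 0 0 0 0" --pt "0 0 0.03 0 0 0 0" --pt "0 0 0.03 0 0 0 0" --pt "0 0 0.03 0 0 0 0" --pt "-0.0063 -0.045 0 0 0 0 0" --pt "-0.0063 -0.045 0 0 0 0 0" --pt "-0.0063 -0.045 0 0 0 0 0" --pt "-0.0063 -0.045 0 0 0 0 0" --pt "0 0 0 0 0 0 0" --pt "0 0 0 0 0 0 0"

```text
t: 23.95
eef_pos: [0.5212, -0.0068, 0.2915]
tool_rot: [-0.0, 0.057, 0.998, 0.0]
contact_force: [0.2, 0.7, -1.0]
gripper_width: 0.174
grasp_force: 58.9
```

```bash
python3 m.py w14 | egrep "tcp|home"
python3 - <<'E'
from m import *
w=load("w14.npy"); m=cv2.inRange(cv2.cvtColor(w["img"],cv2.COLOR_RGB2HSV),(0,0,150),(179,70,255))
o=bot.get_obs(); p=o["eef_pos"]; print(p)
out=[]
for n in("scene","side"):
    c=bot.read_camera(n); np.save(n+"14.npy",c,allow_pickle=True); u=proj(c,[p-[0,0,.1277],np.r_[wd(-45,158),.065],np.r_[wd(-45,132),.069]]); print(n,u.round(1).tolist())
    # red handle end
    k=max(cv2.findContours(mask(c,(0,170,90),(6,255,255)),0,1)[0],key=cv2.contourArea); print(cv2.boundingRect(k))
    x,y=u[0].astype(int); out.append(cv2.resize(c["img"][y-70:y+70,x-70:x+70,::-1],None,fx=2,fy=2,interpolation=cv2.INTER_CUBIC))
big=np.zeros((420,840,3),np.uint8); big[:,280:]=w["img"][:,:,::-1]; big[:280,:280]=out[0]; big=cv2.resize(big,(800,400)); cv2.imwrite("pics/v14.png",big)
E
```

```text
tcp fix [-112.6  -40.1] 0.2915 [ 0.2  0.7 -1. ]
home px [[347.0, 244.0], [322.0, 173.0], [222.0, 210.0], [251.0, 277.0]]
[ 0.52141756 -0.00517291  0.29156273]
scene [[262.6, 182.7], [317.6, 179.8], [314.5, 183.9]]
(308, 177, 12, 19)
side [[280.4, 197.1], [234.3, 180.9], [241.6, 183.4]]
(232, 179, 22, 14)
```

View pics/v14.png

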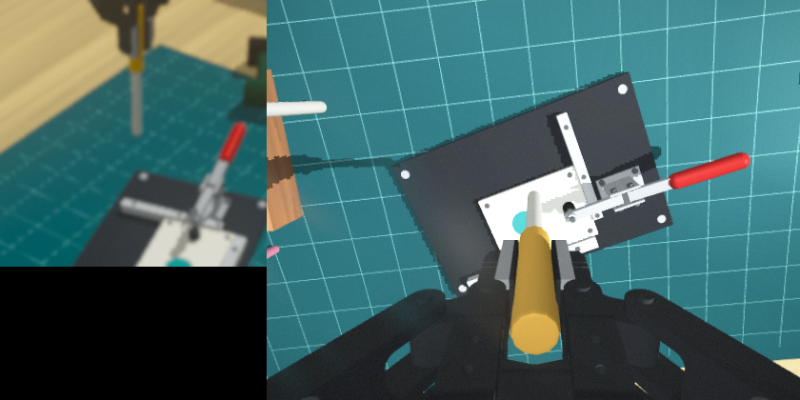

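The wrist picture shows the clamp closed, with the foot on the panel and the panel in the corner. The tip in the scene crop seems 1–2 px off its prediction, so I'm measuring the stick's lean before putting it back.

Run:
```python
from m import *
def axis(c,p):
    u=proj(c,[p-[0,0,.1277],p-[0,0,.049]]); x,y=u[0].round().astype(int); hsv=cv2.cvtColor(c["img"],cv2.COLOR_RGB2HSV)
    res=[]
    for r in range(int(u[1][1])+4,y+8):
        row=hsv[r,x-12:x+13,1].astype(int); k=np.where(row<70)[0]
        if len(k): res.append((r,x-12+k.mean(),len(k)))
    return u,res
for tag,p in(("2",np.array([.50254,-.06713,.23434])),("14",np.array([.5214,-.0052,.2916]))):
    for n in("scene","side"):
        u,r=axis(load(n+tag+".npy"),p); print(tag,n,u.round(1).tolist(),[(a,round(b,1),l) for a,b,l in r][::2])
```

```text
2 scene [[238.3, 215.2], [237.0, 184.8]] [(188, np.float64(237.5), 6), (190, np.float64(237.5), 6), (192, np.float64(237.5), 6), (194, np.float64(237.5), 6), (196, np.float64(238.0), 5), (198, np.float64(238.0), 5), (200, np.float64(238.0), 5), (202, np.float64(238.0), 5), (204, np.float64(238.0), 5), (206, np.float64(238.0), 5), (208, np.float64(238.0), 5), (210, np.float64(238.5), 6), (212, np.float64(238.5), 6), (214, np.float64(238.5), 4), (222, np.float64(250.0), 1)]
2 side [[291.4, 230.6], [292.8, 208.2]] [(212, np.float64(291.2), 24), (214, np.float64(290.6), 24), (216, np.float64(291.3), 24), (218, np.float64(291.0), 25), (220, np.float64(291.5), 24), (222, np.float64(292.4), 22), (224, np.float64(291.3), 24), (226, np.float64(291.0), 25), (228, np.float64(291.4), 23), (230, np.float64(291.6), 23), (232, np.float64(291.0), 25), (234, np.float64(291.0), 25), (236, np.float64(291.4), 24), (238, np.float64(291.0), 25)]
14 scene [[262.6, 182.7], [262.4, 150.6]] [(154, np.float64(263.0), 5), (156, np.float64(263.0), 5), (158, np.float64(263.0), 5), (160, np.float64(263.0), 5), (162, np.float64(263.0), 5), (164, np.float64(263.0), 5), (166, np.float64(263.0), 5), (168, np.float64(263.0), 5), (170, np.float64(263.0), 5), (172, np.float64(263.0), 5), (174, np.float64(263.0), 5), (176, np.float64(263.0), 5), (178, np.float64(263.0), 5), (180, np.float64(263.0), 5), (182, np.float64(263.5), 4)]
14 side [[280.4, 197.1], [281.2, 172.9]] [(176, np.float64(280.5), 4), (178, np.float64(280.0), 5), (180, np.float64(280.0), 5), (182, np.float64(280.0), 5), (184, np.float64(280.0), 5), (186, np.float64(280.0), 5), (188, np.float64(280.0), 5), (190, np.float64(279.5), 4), (192, np.float64(275.3), 9), (194, np.float64(274.1), 10), (196, np.float64(275.1), 14), (198, np.float64(275.5), 16), (200, np.float64(277.5), 19), (202, np.float64(280.0), 24), (204, np.float64(280.0), 25)]
```

The stick is still straight, within 0.5 px, so I'm returning it over its hole.

Call:
jog_arm --pt "-0.0057 -0.0395 0 0 0 0 0" --pt "-0.0057 -0.0395 0 0 0 0 0" --pt "-0.0057 -0.0395 0 0 0 0 0" --pt "-0.0057 -0.0395 0 0 0 0 0" --pt "-0.0057 -0.0395 0 0 0 0 0" --pt "-0.0057 -0.0395 0 0 0 0 0" --pt "-0.0057 -0.0395 0 0 0 0 0" --pt "-0.0057 -0.0395 0 0 0 0 0" --pt "0 0 0 0 0 0 0" --pt "0 0 0 0 0 0 0"

```text
t: 25.1
eef_pos: [0.4765, -0.3213, 0.2912]
tool_rot: [-0.0, 0.055, 0.998, 0.0]
contact_force: [0.2, 0.8, -0.0]
gripper_width: 0.171
grasp_force: 58.9
```

Call:
jog_arm --pt "0 0 0 0 0 0 0" --pt "0 0 0 0 0 0 0" --pt "0 0 0 0 0 0 0"

```text
t: 25.4
eef_pos: [0.4766, -0.3204, 0.2917]
tool_rot: [0.0, 0.054, 0.999, 0.0]
contact_force: [1.3, 0.1, -0.3]
gripper_width: 0.167
grasp_force: 58.9
```

```bash
python3 -c "
from station import bot
o=bot.get_obs();print(o['eef_pos'],o['tool_rot'])"
```

```text
[ 0.47663012 -0.32036682  0.29170406] [1.07684273e-04 5.42041906e-02 9.98529856e-01 1.46282741e-04]
```

Call:
jog_arm --pt "-0.0012 -0.0006 -0.02 0 0 0 0" --pt "0 0 -0.028 0 0 0 0" --pt "0 0 -0.028 0 0 0 0" --pt "0 0 -0.02 0 0 0 0" --pt "0 0 -0.007 0 0 0 0" --pt "0 0 0 0 0 0 0" --pt "0 0 -0.008 0 0 0 0" --pt "0 0 -0.008 0 0 0 0" --pt "0 0 0 0 0 0 0"

```text
t: 26.3
eef_pos: [0.4744, -0.3221, 0.172]
tool_rot: [-0.0, 0.055, 0.998, 0.0]
contact_force: [-0.8, 0.0, -0.3]
gripper_width: 0.173
grasp_force: 59.0
```

The tip is 6 mm inside the hole with no force. I'm lowering it the rest of the way.

Call:
jog_arm --pt "0.0005 0.0005 -0.009 0 0 0 0" --pt "0 0 -0.009 0 0 0 0" --pt "0 0 -0.009 0 0 0 0" --pt "0 0 -0.007 0 0 0 0" --pt "0 0 0 0 0 0 0" --pt "0 0 0 0 0 0 0"

```text
t: 26.9
eef_pos: [0.4752, -0.3218, 0.1384]
tool_rot: [-0.0, 0.055, 0.998, 0.0]
contact_force: [0.1, 0.6, 0.3]
gripper_width: 0.166
grasp_force: 58.9
```

Call:
jog_arm --pt "0 0 -0.002 0 0 0 0" --pt "0 0 0 0 0 0 0" --pt "0 0 0 0 0 0 0.3" --pt "0 0 0 0 0 0 0.5" --pt "0 0 0 0 0 0 1" --pt "0 0 0 0 0 0 1" --pt "0 0 0 0 0 0 1" --pt "0 0 0 0 0 0 1" --pt "0 0 0 0 0 0 1" --pt "0 0 0 0 0 0 1"

```text
t: 27.9
eef_pos: [0.4753, -0.3218, 0.1366]
tool_rot: [-0.0, 0.055, 0.998, 0.0]
contact_force: [0.0, -0.4, 0.1]
gripper_width: 0.993
grasp_force: 0.0
```

Call:
jog_arm --pt "0 0 0.01 0 0 0 1" --pt "0 0 0.02 0 0 0 1" --pt "0 0 0.03 0 0 0 1" --pt "0 0 0.03 0 0 0 1" --pt "0 0 0.03 0 0 0 1" --pt "0 0 0.03 0 0 0 1" --pt "0.03 0.03 0 0 0 0 1" --pt "0.03 0.03 0 0 0 0 1" --pt "0.03 0.03 0 0 0 0 1" --pt "0 0 0 0 0 0 1"

```text
t: 28.9
eef_pos: [0.5696, -0.2248, 0.2874]
tool_rot: [0.001, 0.05, 0.999, 0.002]
contact_force: [-0.7, 0.9, -0.1]
gripper_width: 1.002
grasp_force: 0.0
```

Run:
```python
from m import *
s=bot.read_camera("scene");d=bot.read_camera("side"); w=bot.read_camera("wrist")
big=np.hstack([cv2.resize(s["img"][140:370,80:350],(400,340)),cv2.resize(d["img"][150:380,190:460],(400,340))])
cv2.imwrite("pics/fin.png",big[:,:,::-1])
for c in(s,d):
  for k in cv2.findContours(mask(c,(18,150,120),(32,255,255)),0,1)[0]:
    if cv2.contourArea(k)>25: print(cv2.boundingRect(k))
  k=max(cv2.findContours(mask(c,(0,0,185),(179,50,255))[215:300,225:345],0,1)[0],key=cv2.contourArea); print("panel",cv2.approxPolyDP(k,3,True)[:,0]+[225,215], fx(plane(c,(cv2.approxPolyDP(k,3,True)[:,0]+[225,215]),.02)).round(0).tolist())
```

```text
(131, 253, 16, 36)
(145, 203, 18, 46)
(361, 92, 58, 42)
panel [[278 228]
 [261 259]
 [296 268]
 [296 277]
 [300 278]
 [292 284]
 [296 287]
 [316 245]
 [313 241]
 [319 238]
 [298 232]
 [286 245]
 [292 253]
 [282 256]
 [278 250]
 [288 231]] [[-88.0, -5.0], [-84.0, -116.0], [-5.0, -114.0], [4.0, -139.0], [13.0, -139.0], [3.0, -161.0], [14.0, -166.0], [13.0, -28.0], [2.0, -18.0], [12.0, -3.0], [-40.0, -1.0], [-50.0, -54.0], [-28.0, -73.0], [-46.0, -91.0], [-61.0, -76.0], [-63.0, -6.0]]
(359, 284, 13, 26)
(321, 258, 13, 35)
(128, 101, 28, 20)
panel [[273 224]
 [309 242]
 [325 222]
 [321 224]
 [310 215]
 [290 215]
 [297 224]
 [309 222]
 [308 230]
 [281 220]] [[-86.0, -2.0], [-86.0, -116.0], [0.0, -115.0], [-12.0, -110.0], [-0.0, -68.0], [-31.0, -22.0], [-49.0, -56.0], [-24.0, -79.0], [-51.0, -92.0], [-61.0, -12.0]]
```

View pics/fin.png

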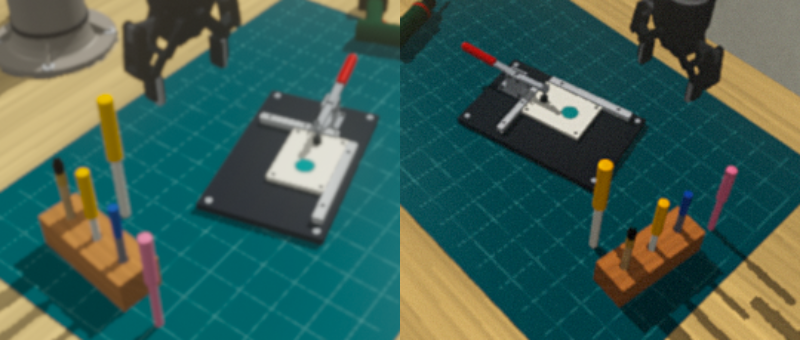

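Both views show the panel in the corner with the clamp closed on it and the red handle down. The stick is back in its hole, and the brush, marker, driver and decoys are undisturbed. I'm handing in.

```bash
python3 -c "
from station import bot
print(bot.hand_in())"
```

```text
the job is handed in; nothing more can be done
None
```

The job is handed in after about 29 s of robot time: the panel is snug in the corner and clamped, the stick is back in its hole, and the brush, marker and driver were left alone; hand-in returned no verdict.

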